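Refit the gas tap knob

TASK

One control knob of the gas hob has been pulled off for cleaning and lies on the drying mat. Put it back on the bare tap spindle, its pointer towards the off mark behind that spindle, and press it down until it snaps home; then keep pressing so that knob and spindle are pushed in to the stop against the tap's spring, as for lighting, and finish while still holding it down there. Leave the teapot, the tea glass and the sugar jar where they stand.

Things in the scene. Friction and masses are not known exactly. Their poses are not given: they have to be found in the camera images.
- knob: Loose black hob knob, 70 g, upright on the mat. Origin: centre of its underside; z up, x along the bar to the pointer. Skirt 46 mm across, 10 mm high; on it along x a bar grip 40 long, 14 wide, top at 28 mm: pinch it across y, fingertips just over the skirt. Below, a socket 20 deep, 11.6 (x) by 7.6 mm (y), its mouth flared to 17 x 13 mm over the lowest 4 mm.
- knob_pointer (a point): Tip of the knob's pointer: the tapered end of the bar, with a thin metal line on top; 22 mm from the knob's axis along its +x, 28 mm above its underside.
- spindle_top (a point): Top centre of the bare spindle: upright flat brass stub 26 mm above the panel, 10 (x) by 6 mm (y), top 4 mm tapered, a sprung bump in each narrow edge 10 mm below the top. Axes as the hob's; off mark: raised dot on the panel 34 mm away in +x. It may be the nearer or farther tap. Knob home: the stub meets the socket's roof, knob origin 20 mm below this point, which sinks with the spindle.
- spindle (a joint): Push-in travel of the bare spindle, m: 0 out, 0.0035 fully in; its spring takes 3 N at first, 6.5 N fully in, and lifts it again when let go. The knob first sinks the spindle; then at 10 to 14 N the bumps give: the force falls to none, the knob drops home and the spindle rises. Pressed on 3.5 mm it goes in again, then stops hard; 10 N or more keeps it in.
- hob: Counter-top gas hob, 300 (x) by 500 mm (y), fixed. Origin: centre of its underside; z up, x towards its back. Flat panel 75 mm up; pan supports on it reach 34 mm higher, at y above -0.12. The two taps stand on the strip at its right end, at x -60 and +60 mm, y -195 mm.
- fitted_knob: The other tap with its like knob on, fixed; origin on the panel at the tap's axis. Its underside is 6 mm above the panel, its top 34 mm. To be left alone.
- mat: Ribbed rubber drying mat under the loose knob, 200 (x) by 180 mm (y), 4 mm thick, fixed. Origin: centre of its underside.
- teapot: Steel teapot 124 mm across and 140 mm high on the left burner; origin at the centre of its underside, spout along +x. To be left where it is.
- tea_glass: Waisted tea glass 56 mm across and 88 mm high on the worktop; origin at the centre of its underside. To be left where it is.
- sugar_jar: White jar with a metal lid, 72 mm across and 110 mm high, on the worktop; origin at the centre of its underside. To be left where it is.
Not all that is in view belongs to the job. What is shaped like the knob but orange or red is not meant.

How it is judged:
By the outcome, as a careful person would: the job done as asked, in the order asked, and still so for the second after the job is handed in, while the arm keeps its last pose, push and grip.
It also fails if it takes over 61 s, if anything falls off the work surface, if the arm or the gripper's body presses on something with over 40 N, if the wrist force passes 120 N, or if a joint passes its speed limit or range.

ROBOT

A 6-joint arm with a two-finger parallel gripper is mounted at the origin on the work surface. World frame = base frame: x ahead of the robot, y to its left, z up, the work surface at z = 0. Lengths are in m, angles in rad, forces in N, time in s.
With the tool pointing down it reaches from about 0.25 to 0.8 m from the base axis. Payload 8.5 kg.
Tool frame: the origin (TCP) lies between the finger pads; the fingertips stand 11 mm ahead of it and the grasp point (between the pads) lies 8 mm behind it; z points along the fingers, y is the line along which they close (so a half turn about z gives the same grasp; the last joint's range is limited). The gripper opens to 85 mm and grips with 20 to 120 N. Pads are 22 mm wide; open, the fingers measure 114 mm over their backs; the gripper's body (76 mm by 85 mm) begins 54 mm behind the grasp point. The pads swing forward as they close: fully open they stand 13 mm farther back than shut.
Start: joints at [-1.206, 0.238, -0.013, 1.319, 0, 1.571], TCP at [0.187, -0.49, 0.242] pointing down, gripper open.
Joint ranges: [-2.66, 2.66], [-1.03, 1.9], [-1.14, 1.46], [-1.82, 2.27], [-1.45, 1.34], [-3.14, 3.14]. Speed limits (rad/s): [2.22, 2.22, 2.79, 3.14, 3.14, 3.14].

INTERFACE

Orientations are given as a unit quaternion [w, x, y, z].
In Python, from station import bot gives the robot as it stands. The module is installed in compiled form; this text tells all that it offers.
- The arm moves only by the tool jog_arm, never from a script. Its arguments are lists of equal length, an entry for each row: "claw": the opening, from -1 (shut) to 1 (fully open), so that 0 is half open; "xyz": the shift along the tool's x, y, z as a fraction of full scale, a list of three; "rotation": the turn, a rotation vector about the tool's x, y, z as a fraction of full scale, a list of three. In form: {"claw": [claw, ...], "xyz": [[dx, dy, dz], ...], "rotation": [[ax, ay, az], ...]}. A call has 1 to 10 rows; each row is the pose to reach, as a shift and turn from the pose commanded when the call began, along the tool's axes at that moment; what a row does not reach only later rows make up. Full scale, the value 1, is 0.2 m for a shift and 90 degrees for a turn. A row lasts 1/10 s, in which the tool goes at most 50 mm and 8.59 degrees, less where a joint would pass 70% of its speed; a pose out of reach is approached as far as the arm can. A call with a number of a shift or a turn outside -1 to 1 is refused whole. A call with a gripper value outside its range is refused whole. The fingers move at their own pace and stop on an object; "squeeze" is the grip in N (left out, the last holds). Time passes only in rows, so rows that repeat a pose let the fingers close. It gives the time, the measured TCP pose, the force, the opening and the grip force at its end, in the units of the state.
- bot.get_obs(): the state, without advancing time (a new reading comes with each control period).
- bot.capture(name): name is "scene" or "side" or "wrist"; returns the picture (400x640x3 uint8, blue, green, red); there is no depth.
- bot.camera_params(name): a dict with "fx", "fy", "cx", "cy" (pixels), "camera_from_world" (4x4, takes a point from world to camera coordinates). Camera axes: x right, y down, z forward; pixel columns grow to the right and rows downward; lengths in m; the calibration is good to about 2 mm. A picture is of the moment at which its call begins: read the wrist's pose just before it. camera_params takes no time and is no camera call; for the wrist camera it gives the pose at the moment of the call.
- bot.close_job(): hands the job in; it is judged then, once.
The state is a dict: "t": time; "joint_pos": joint angles; "joint_velocities": joint speeds; "joint_torque": joint torques, N m; "tcp_pos": TCP position; "eef_rot": TCP orientation; "contact_force": force on the tool from outside, world axes, zero at the start; "torque": the same for the moment, N m; "opening": opening from 0.0 (shut) to 1.0 (fully open); "gripper_force": force on a finger pad.
Only numpy, scipy, OpenCV 4.12 (cv2) and the standard library are available. Lean on these libraries where they do the work, as an engineer would, in place of code of your own. Each camera call takes 0.05 s, during which the arm holds its last target. There are 200 camera calls.

## Working session

There is one attempt and no reset: what is moved stays moved. The work goes in short steps, Python scripts to look and compute and a tool call to move; the robot and the scene stay as the last step left them, time stands still between calls to the robot, and variables do not carry over. Pictures are saved under pics/ and viewed, at most 10 in all, crops included, and the job is handed in when it is done.

Besides the shell and the picture viewer there is one more tool, called after "Request:" as a command line: name --argument value ..., lists and objects as JSON in quotes. jog_arm: Moves the arm, as the interface text tells. Its arguments: {"type":"object","properties":{"claw":{"type":"array"},"xyz":{"type":"array"},"rotation":{"type":"array"},"squeeze":{"type":"number"}},"required":["claw","xyz","rotation"]}

```bash
mkdir -p pics; python3 - <<'E'
from station import bot
import cv2,numpy as np
for n in("scene","side","wrist"):
    cv2.imwrite(f"pics/{n}0.png",bot.capture(n))
    p=bot.camera_params(n);print(n,p["fx"],p["fy"],p["cx"],p["cy"]);print(np.round(p["camera_from_world"],3).tolist())
o=bot.get_obs();print(o["t"],o["tcp_pos"],o["eef_rot"],o["opening"],o["contact_force"])
a=cv2.imread("pics/scene0.png");b=cv2.imread("pics/side0.png")
cv2.imwrite("pics/ab.png",cv2.resize(np.vstack([a,b]),(480,600)))
E
```

```text
scene 386.45809792844517 386.45809792844517 320.9004414876257 199.6464344820841
[[0.444, 0.896, 0.012, -0.225], [0.682, -0.329, -0.652, -0.307], [-0.581, 0.298, -0.758, 1.566], [0.0, 0.0, 0.0, 1.0]]
side 423.55280948308007 423.55280948308007 315.34644436426936 196.05609841270925
[[-0.886, -0.463, -0.014, 0.461], [-0.354, 0.696, -0.624, 0.275], [0.299, -0.548, -0.781, 0.984], [0.0, 0.0, 0.0, 1.0]]
wrist 336.09003025980144 336.09003025980144 324.94943835861454 198.52551159945648
[[0.357, -0.934, -0.002, -0.524], [-0.9, -0.344, 0.269, -0.035], [-0.252, -0.094, -0.963, 0.379], [0.0, 0.0, 0.0, 1.0]]
0.15 [ 0.18718262 -0.49018701  0.2418271 ] [-5.31193473e-04  9.83413763e-01  1.81375517e-01 -1.00613233e-04] 0.9977969979559151 [0.5582066  0.44642784 0.01023115]
```

View pics/scene0.png

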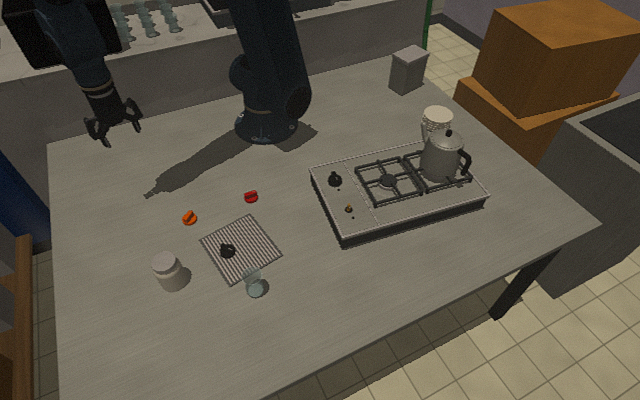

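View pics/side0.png

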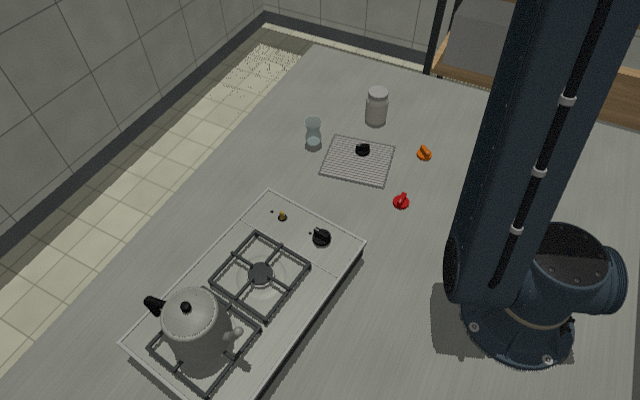

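Scene (and side): the teapot is at (443,155), the tea glass at (255,283) and the jar at (168,270). 

Knob-shaped things: black on the mat (227,250), fitted black (335,179), orange (190,217), red (251,196). The black one on the mat is the loose knob. The brass stub at (349,208), side (282,216), is the bare spindle on the farther tap. I'll confirm both in one enlarged crop.

```bash
cat > h.py <<'E'
import numpy as np,cv2
def P(p):return np.array([[p["fx"],0,p["cx"]],[0,p["fy"],p["cy"]],[0,0,1]])@np.array(p["camera_from_world"])[:3]
def tri(pa,pb,a,b):
    X=cv2.triangulatePoints(P(pa),P(pb),np.array(a,float).reshape(2,1),np.array(b,float).reshape(2,1))[:,0];return X[:3]/X[3]
def plane(p,uv,z):
    M=P(p);A=np.c_[M[:,0],M[:,1],M[:,2]*z+M[:,3]];r=np.linalg.solve(A,[*uv,1]);return np.r_[r[:2]/r[2],z]
def proj(p,X):
    q=P(p)@np.r_[X,1];return q[:2]/q[2]
E
python3 - <<'E'
from station import bot
from h import *
s,d=bot.camera_params("scene"),bot.camera_params("side")
for n,a,b in[("knob",(227,250),(363,149)),("spindle",(349,208),(282,216)),("fitted",(335,179),(321,238)),("glass",(255,283),(313,130)),("jar",(166,260),(377,92)),("hobcornerR-near",(310,170),(366,242)),("hobcornerR-far",(342,240),(268,190)),("dot",(352.5,217),(271,211))]:
    X=tri(s,d,a,b);print(n,X.round(4),proj(s,X).round(1),proj(d,X).round(1))
a=cv2.imread("pics/scene0.png");b=cv2.imread("pics/side0.png")
c=lambda im,u,v:cv2.resize(im[v-25:v+25,u-33:u+34],(400,300),interpolation=cv2.INTER_CUBIC)
cv2.imwrite("pics/crop.png",np.vstack([np.hstack([c(a,227,250),c(b,363,149)]),np.hstack([c(a,349,208),c(b,282,216)])]))
E
```

```text
knob [ 0.5249 -0.3242  0.0128] [226.5 249.7] [362.6 149.2]
spindle [0.5891 0.0513 0.0819] [348.3 207.8] [281.3 216.3]
fitted [0.4688 0.0677 0.0882] [334.8 178.9] [320.8 238.1]
glass [ 0.6843 -0.292   0.0509] [253.4 282.3] [311.8 130.6]
jar [ 0.5538 -0.4818  0.11  ] [165.4 259.6] [376.6  92.3]
hobcornerR-near [0.374  0.0191 0.0673] [308.7 169.4] [364.5 242.7]
hobcornerR-far [ 0.6741 -0.0171  0.0645] [341.5 239.8] [267.5 190.2]
dot [0.623  0.0468 0.0779] [352.4 217. ] [270.9 211. ]
```

View pics/crop.png

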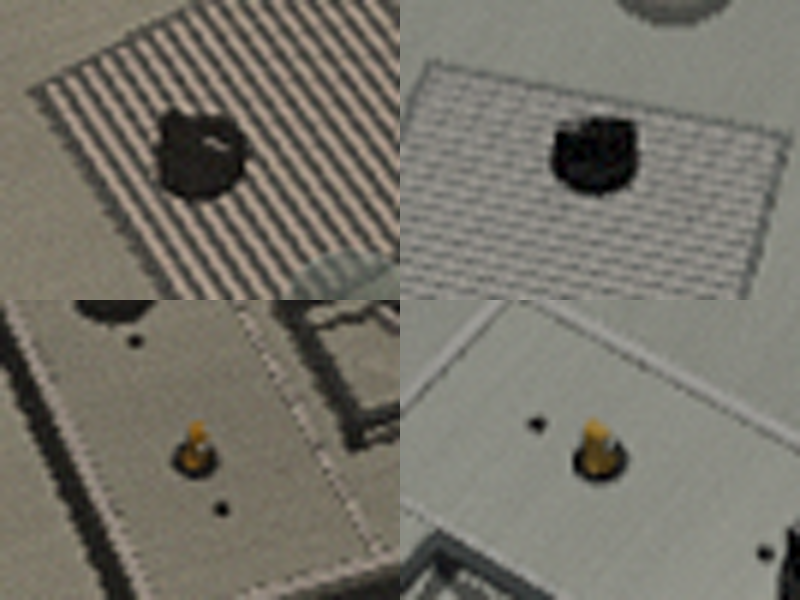

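The crop confirms both. The loose black knob is on the mat, its metal line pointing lower-right in the scene view. The bare brass stub has its off dot behind it, about 34 mm along hob +x. Next: refine the points and move over the knob.

```bash
python3 - <<'E'
from station import bot
from h import *
s,d=bot.camera_params("scene"),bot.camera_params("side")
print("top",tri(s,d,(349,203.8),(282.5,211.3)).round(4))
a,b=plane(s,(228.3,248),.032),plane(s,(232.2,250),.032)
print(a,b,np.degrees(np.arctan2(*(b-a)[1::-1])))
a=plane(s,(222,244.5),.032);print(a,np.degrees(np.arctan2(*(b-a)[1::-1])))
o=bot.get_obs();from scipy.spatial.transform import Rotation as R
q=o["eef_rot"];T=R.from_quat(q[[1,2,3,0]]).as_matrix();print(T.round(3))
print((T.T@(np.array([.525,-.322,.16])-o["tcp_pos"])/.2).round(3))
E
```

```text
top [0.5874 0.05   0.1009]
[ 0.535154   -0.31834984  0.032     ] [ 0.54685661 -0.31022901  0.032     ] 34.75806721160179
[ 0.51513174 -0.33132007  0.032     ] 33.61641999519546
[[ 0.934  0.357 -0.   ]
 [ 0.357 -0.934  0.001]
 [-0.    -0.001 -1.   ]]
[ 1.878 -0.183  0.409]
```

Request:
jog_arm --claw '[1, 1, 1, 1, 1]' --xyz '[[0.95, -0.09, 0.2], [0.95, -0.09, 0.2], [0.95, -0.09, 0.2], [0.95, -0.09, 0.2], [0.95, -0.09, 0.2]]' --rotation '[[0, 0, -0.146], [0, 0, -0.146], [0, 0, -0.146], [0, 0, -0.146], [0, 0, -0.146]]'

```text
t: 0.65
tcp_pos: [0.3619, -0.403, 0.2006]
eef_rot: [-0.001, 0.955, 0.295, 0.0]
contact_force: [-0.6, 0.5, -0.9]
opening: 1.001
gripper_force: 0.0
```

```bash
cat >> h.py <<'E'
from scipy.spatial.transform import Rotation as R
def to(o,X,yaw=None):
    q=o["eef_rot"];T=R.from_quat(q[[1,2,3,0]]).as_matrix()
    print("t",round(o["t"],2),"tcp",o["tcp_pos"].round(4),"yaw",np.degrees(np.arctan2(T[1,0],T[0,0])).round(2),"zaxis",T[:,2].round(4),"F",o["contact_force"].round(1),"open",round(o["opening"],3),"grip",np.round(o["gripper_force"],1),"j",o["joint_pos"].round(2))
    print("shift",(T.T@(np.array(X)-o["tcp_pos"])/.2).round(4))
    if yaw is not None:
        y=np.radians(yaw);D=np.array([[np.cos(y),np.sin(y),0],[np.sin(y),-np.cos(y),0],[0,0,-1]])
        print("rot",(R.from_matrix(T.T@D).as_rotvec()/(np.pi/2)).round(4))
E
python3 - <<'E'
from station import bot
from h import *
to(bot.get_obs(),[.525,-.322,.16],34)
E
```

```text
t 0.65 tcp [ 0.3619 -0.403   0.2006] yaw 34.33 zaxis [-4.0e-04  2.4e-03 -1.0e+00] F [-0.6  0.5 -0.9] open 1.001 grip 0.0 j [-0.84  0.28 -0.06  1.23  0.    1.7 ]
shift [0.9018 0.1257 0.2038]
rot [-0.0014 -0.0006  0.0036]
```

Request:
jog_arm --claw '[1, 1, 1, 1, 1, 1, 1, 1, 1, 1]' --xyz '[[0.9, 0.125, 0.2], [0.9, 0.125, 0.2], [0.9, 0.125, 0.2], [0.9, 0.125, 0.2], [0.9, 0.125, 0.2], [0.9, 0.125, 0.2], [0.9, 0.125, 0.2], [0.9, 0.125, 0.2], [0.9, 0.125, 0.2], [0.9, 0.125, 0.2]]' --rotation '[[0, 0, -0.95], [0, 0, -0.95], [0, 0, -0.95], [0, 0, -0.95], [0, 0, -0.95], [0, 0, -0.95], [0, 0, -0.95], [0, 0, -0.95], [0, 0, -0.95], [0, 0, -0.95]]'

```text
t: 1.65
tcp_pos: [0.521, -0.3262, 0.1621]
eef_rot: [-0.0, 0.501, 0.865, -0.0]
contact_force: [-0.3, -0.5, 0.3]
opening: 1.001
gripper_force: 0.0
```

Request:
jog_arm --claw '[1, 1, 1, 1, 1, 1, 1, 1, 1, 1]' --xyz '[[0, 0, 0], [0, 0, 0], [0, 0, 0], [0, 0, 0], [0, 0, 0], [0, 0, 0], [0, 0, 0], [0, 0, 0], [0, 0, 0], [0, 0, 0]]' --rotation '[[0, 0, -0.95], [0, 0, -0.95], [0, 0, -0.95], [0, 0, -0.95], [0, 0, -0.95], [0, 0, -0.95], [0, 0, -0.95], [0, 0, -0.95], [0, 0, -0.95], [0, 0, -0.95]]'

```text
t: 2.65
tcp_pos: [0.521, -0.3262, 0.1621]
eef_rot: [-0.0, -0.22, 0.976, 0.0]
contact_force: [0.3, -1.4, 0.1]
opening: 1.002
gripper_force: 0.0
```

```bash
python3 - <<'E'
from station import bot
from h import *
o=bot.get_obs();to(o,[.525,-.322,.16],214)
p=bot.camera_params("wrist");im=bot.capture("wrist");np.save("pw.npy",P(p));cv2.imwrite("pics/w1.png",im)
print(proj(p,[.525,-.322,.03]))
E
```

```text
t 2.65 tcp [ 0.521  -0.3262  0.1621] yaw -154.63 zaxis [-5.e-04  2.e-04 -1.e+00] F [ 0.3 -1.4  0.1] open 1.002 grip 0.0 j [-0.56  0.43  0.06  1.2  -0.   -1.  ]
shift [-0.0271  0.0104  0.0107]
rot [ 0.0003 -0.0002 -0.0959]
[326.55315248 198.05838298]
```

View pics/w1.png

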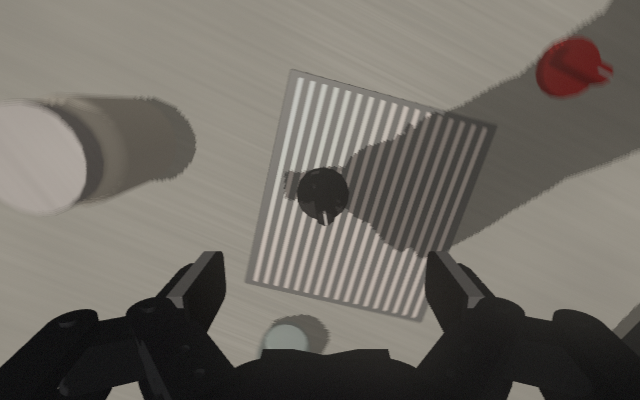

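Request:
jog_arm --claw '[1, 1, 1]' --xyz '[[-0.02, 0.01, 0.3], [-0.02, 0.01, 0.3], [-0.02, 0.01, 0.3]]' --rotation '[[0, 0, -0.1], [0, 0, -0.1], [0, 0, -0.1]]'

```text
t: 3.0
tcp_pos: [0.5227, -0.3216, 0.1005]
eef_rot: [-0.002, -0.29, 0.957, 0.002]
contact_force: [-0.1, -0.7, -0.2]
opening: 1.005
gripper_force: 0.0
```

```bash
python3 - <<'E'
from station import bot
from h import *
o=bot.get_obs();to(o,[.525,-.322,.16],214)
p=bot.camera_params("wrist");im=bot.capture("wrist");cv2.imwrite("pics/w2.png",im)
import pickle;pickle.dump(p,open("p2.pkl","wb"))
u,v=proj(p,[.525,-.322,.02]).astype(int);print(u,v)
c=im[v-60:v+60,u-80:u+80];c=(255*(c/255.)**.5).astype(np.uint8)
cv2.imwrite("pics/w2c.png",cv2.resize(c,None,fx=5,fy=5,interpolation=cv2.INTER_CUBIC));print("origin",u-80,v-60)
E
```

```text
t 3.0 tcp [ 0.5227 -0.3216  0.1005] yaw -146.26 zaxis [-0.0042  0.0026 -1.    ] F [-0.1 -0.7 -0.2] open 1.005 grip 0.0 j [-0.55  0.47 -0.04  1.07 -0.   -1.14]
shift [-0.0078 -0.007  -0.2974]
rot [ 0.0028 -0.0013 -0.0029]
320 213
origin 240 153
```

View pics/w2c.png

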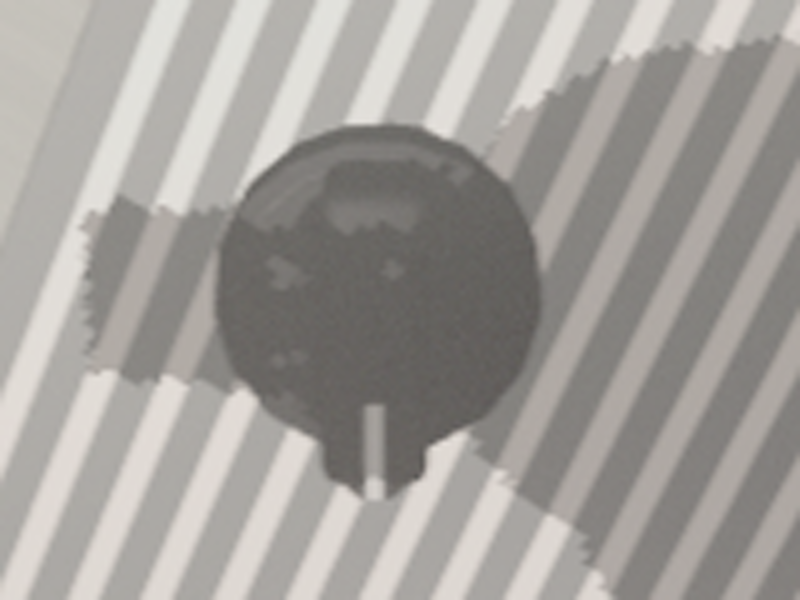

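The wrist crop shows the knob skirt centred near pixel (315.7,210.6). The metal line runs straight down from (314.8,234) to the tip at (314.8,252.6).

```bash
python3 - <<'E'
from station import bot
from h import *
import pickle;p=pickle.load(open("p2.pkl","rb"))
a,b=plane(p,(314.8,234),.032),plane(p,(314.8,252.6),.032)
d=(b-a)/np.linalg.norm(b-a);print(a,b,np.linalg.norm(b-a),np.degrees(np.arctan2(d[1],d[0])))
c=b-.022*d;print("axis from line",c)
for z in(.009,.014):print(plane(p,(315.7,210.6),z), np.linalg.norm(plane(p,(283.4,210),z)-plane(p,(348,210),z)))
to(bot.get_obs(),[c[0],c[1],.030],np.degrees(np.arctan2(d[1],d[0]))+180)
E
```

```text
[ 0.53539177 -0.31974233  0.032     ] [ 0.54613832 -0.31268881  0.032     ] 0.012854594880240048 33.27895875061265
axis from line [ 0.52774613 -0.32476056  0.032     ]
[ 0.52835693 -0.32426411  0.009     ] 0.044929790198935275
[ 0.52698187 -0.32504134  0.014     ] 0.04392359448583135
t 3.05 tcp [ 0.5237 -0.3222  0.1022] yaw -146.24 zaxis [-0.0017  0.001  -1.    ] F [ 0.1  0.  -0. ] open 1.0 grip 0.0 j [-0.55  0.47 -0.04  1.07 -0.   -1.14]
shift [-0.01   -0.0225  0.3611]
rot [ 0.0011 -0.0006  0.0053]
```

Request:
jog_arm --claw '[0, 0, 0, 0, -0.2, -1, -1, -1, -1, -1]' --xyz '[[-0.01, -0.0225, 0.2], [-0.01, -0.0225, 0.3], [-0.01, -0.0225, 0.376], [-0.01, -0.0225, 0.376], [-0.01, -0.0225, 0.376], [-0.01, -0.0225, 0.376], [-0.01, -0.0225, 0.376], [-0.01, -0.0225, 0.376], [-0.01, -0.0225, 0.376], [-0.01, -0.0225, 0.376]]' --rotation '[[0, 0, 0.005], [0, 0, 0.005], [0, 0, 0.005], [0, 0, 0.005], [0, 0, 0.005], [0, 0, 0.005], [0, 0, 0.005], [0, 0, 0.005], [0, 0, 0.005], [0, 0, 0.005]]' --squeeze 80

```text
t: 4.05
tcp_pos: [0.5294, -0.3255, 0.0291]
eef_rot: [0.001, -0.289, 0.957, -0.001]
contact_force: [-0.9, 0.2, 5.7]
opening: 0.137
gripper_force: 79.3
```

```bash
python3 - <<'E'
from station import bot
from h import *
to(bot.get_obs(),[.5277,-.3248,.2],213.3)
E
```

```text
t 4.05 tcp [ 0.5294 -0.3255  0.0291] yaw -146.44 zaxis [ 0.0026 -0.0016 -1.    ] F [-0.9  0.2  5.7] open 0.137 grip 79.3 j [-0.55  0.54 -0.13  0.91 -0.   -1.14]
shift [ 0.0042  0.0055 -0.8544]
rot [-0.0018  0.0008  0.0029]
```

Request:
jog_arm --claw '[-1, -1, -1, -1, -1, -1, -1, -1, -1, -1]' --xyz '[[0, 0, -0.1], [0, 0, -0.3], [0, 0, -0.55], [-0.1, 0.08, -0.75], [-0.4, 0.32, -0.8], [-0.6, 0.5, -0.8], [-0.75, 0.62, -0.8], [-0.75, 0.62, -0.8], [-0.75, 0.62, -0.8], [-0.75, 0.62, -0.8]]' --rotation '[[0, 0, 0], [0, 0, 0], [0, 0, 0], [0, 0, 0.09], [0, 0, 0.18], [0, 0, 0.27], [0, 0, 0.36], [0, 0, 0.456], [0, 0, 0.456], [0, 0, 0.456]]'

```text
t: 5.05
tcp_pos: [0.585, -0.1384, 0.1879]
eef_rot: [0.0, 0.063, 0.998, -0.0]
contact_force: [0.1, -0.3, -1.3]
opening: 0.142
gripper_force: 78.5
```

```bash
python3 - <<'E'
from station import bot
from h import *
to(bot.get_obs(),[.635,.044,.19],172.5)
E
```

```text
t 5.05 tcp [ 0.585  -0.1384  0.1879] yaw 172.75 zaxis [ 8.e-04 -5.e-04 -1.e+00] F [ 0.1 -0.3 -1.3] open 0.142 grip 78.5 j [-0.23  0.39  0.07  1.25 -0.   -0.11]
shift [-0.1331  0.9361 -0.0109]
rot [-0.0003  0.0006  0.0028]
```

Request:
jog_arm --claw '[-1, -1, -1, -1, -1, -1, -1]' --xyz '[[-0.133, 0.936, 0], [-0.133, 0.936, 0], [-0.133, 0.936, 0], [-0.133, 0.936, 0], [-0.133, 0.936, 0], [-0.133, 0.936, 0], [-0.133, 0.936, 0]]' --rotation '[[0, 0, 0], [0, 0, 0], [0, 0, 0], [0, 0, 0], [0, 0, 0], [0, 0, 0], [0, 0, 0]]'

```text
t: 5.75
tcp_pos: [0.6353, 0.0418, 0.1872]
eef_rot: [-0.0, 0.065, 0.998, -0.0]
contact_force: [0.3, 0.5, -0.2]
opening: 0.14
gripper_force: 78.6
```

```bash
python3 - <<'E'
from station import bot
from h import *
import pickle
p=bot.camera_params("wrist");o=bot.get_obs();im=bot.capture("wrist")
pickle.dump(p,open("p3.pkl","wb"));cv2.imwrite("pics/w3.png",im)
to(o,[.635,.044,.19],172.5)
for X in([.5874,.05,.101],[.6211,.0456,.075]):print(proj(p,X))
c=im[80:380,120:520]
cv2.imwrite("pics/w3c.png",cv2.resize((255*(c/255.)**.6).astype(np.uint8),None,fx=2,fy=2,interpolation=cv2.INTER_CUBIC))
E
```

```text
t 5.75 tcp [0.6353 0.0418 0.1872] yaw 172.52 zaxis [-3.e-04 -4.e-04 -1.e+00] F [ 0.3  0.5 -0.2] open 0.14 grip 78.6 j [ 0.07  0.45  0.16  1.28 -0.    0.2 ]
shift [ 0.0027  0.0106 -0.014 ]
rot [-0.0002 -0.0001  0.0002]
[326.69268615 136.47976226]
[326.49179157 179.76968837]
```

View pics/w3c.png

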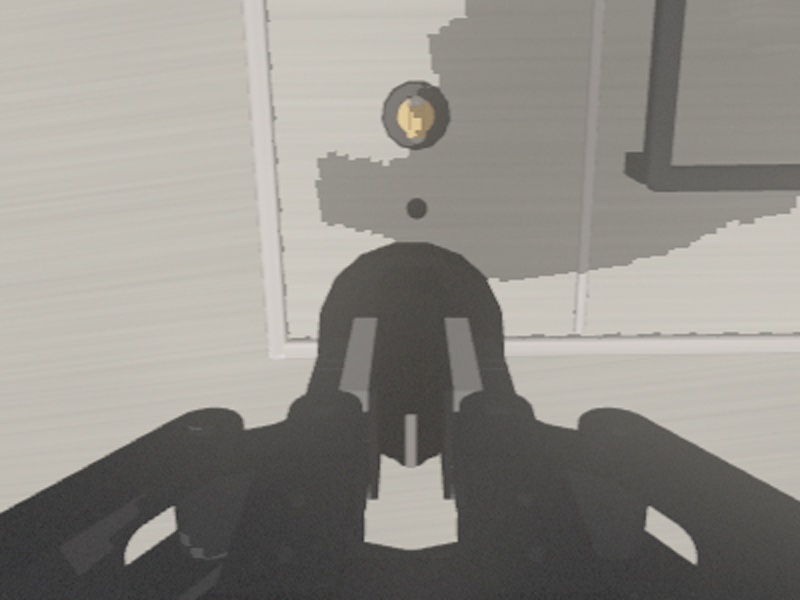

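Spindle collar is at (328,137.5), the dot at (328.2,184). The held knob's pointer tip is at (325.5,313), pointing straight down-image towards hob +x, and the skirt is centred at column 325.5. One zoom on the stub follows.

```bash
python3 - <<'E'
import cv2
im=cv2.imread("pics/w3.png")[110:200,270:390]
cv2.imwrite("pics/w3z.png",cv2.resize(im,(792,594),interpolation=cv2.INTER_CUBIC))
E
```

```text
(no output)
```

View pics/w3z.png

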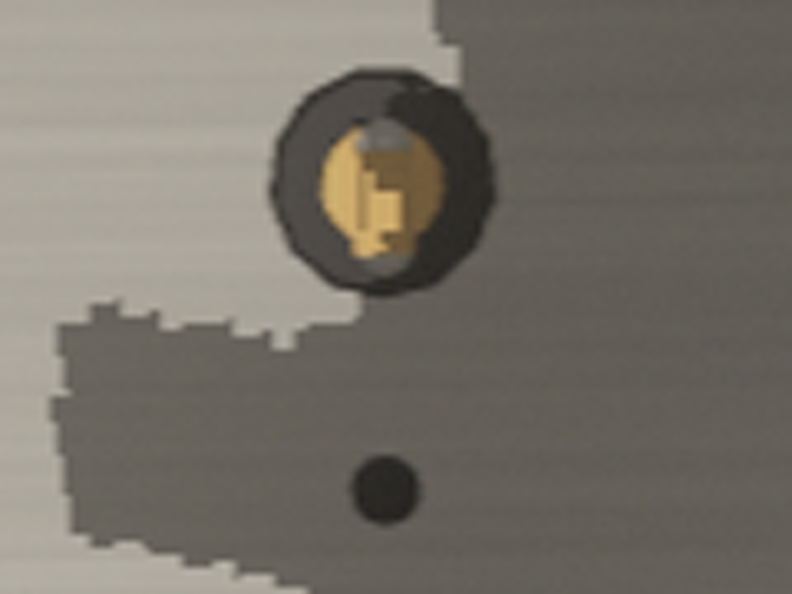

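```bash
python3 - <<'E'
from station import bot
from h import *
import pickle;p=pickle.load(open("p3.pkl","rb"))
c=plane(p,(327.95,137.4),.077);b=plane(p,(327.8,139.9),.091);d=plane(p,(328.5,184.2),.076)
v=d-c;print("collar",c,"bump",b,"dot",d,np.linalg.norm(v),"hobyaw",np.degrees(np.arctan2(v[1],v[0])))
y=np.radians(172.52);ex=np.array([np.cos(y),np.sin(y)]);ey=np.array([np.sin(y),-np.cos(y)])
tcp=np.array([.6353,.0418])
zk=.1872-.0251
t=plane(p,(325.5,313),zk+.028);s0=plane(p,(325.5,313-4),zk+.028)
print("tip in tool",ex@(t[:2]-tcp),ey@(t[:2]-tcp))
l=[plane(p,(320/2+120-.5,230),zk+.005),plane(p,(503/2+120,230),zk+.005)]
m=(l[0]+l[1])/2;print("skirt mid tool",ex@(m[:2]-tcp),ey@(m[:2]-tcp),np.linalg.norm(l[0]-l[1]))
e=plane(p,(325.5,201),zk+.010);e2=plane(p,(325.5,201),zk);print("skirt near edge",ex@(e[:2]-tcp),ex@(e2[:2]-tcp))
i=[plane(p,(325.5,80+414/2),zk+.028),plane(p,(325.5,80+466/2),zk+.028)];print("line",np.linalg.norm(i[0]-i[1]))
E
```

```text
collar [0.59027721 0.05064721 0.077     ] bump [0.59062711 0.05037982 0.091     ] dot [0.62440395 0.04666643 0.076     ] 0.034372674411147115 hobyaw -6.653324182512843
tip in tool -0.02006392960831208 0.0010200291012488923
skirt mid tool 0.009994765749727538 0.0010441240567425887 0.044254743941940795
skirt near edge 0.02592940479622384 0.023074095011089528
line 0.012779732694943079
```

```bash
python3 - <<'E'
from station import bot
from h import *
to(bot.get_obs(),[.5922,.0493,.135],173.1)
E
```

```text
t 5.8 tcp [0.6353 0.0417 0.1873] yaw 172.48 zaxis [-1.e-04 -2.e-04 -1.e+00] F [-0.  -0.9 -0.5] open 0.138 grip 78.6 j [ 0.07  0.45  0.16  1.28 -0.    0.2 ]
shift [0.2184 0.0096 0.2613]
rot [-0.0002 -0.0001 -0.0069]
```

Request:
jog_arm --claw '[-1, -1, -1, -1, -1, -1]' --xyz '[[0.218, 0.0095, 0], [0.218, 0.0095, 0.15], [0.218, 0.0095, 0.26], [0.218, 0.0095, 0.26], [0.218, 0.0095, 0.26], [0.218, 0.0095, 0.26]]' --rotation '[[0, 0, -0.007], [0, 0, -0.007], [0, 0, -0.007], [0, 0, -0.007], [0, 0, -0.007], [0, 0, -0.007]]'

```text
t: 6.4
tcp_pos: [0.5933, 0.0505, 0.1365]
eef_rot: [0.001, 0.06, 0.998, 0.0]
contact_force: [0.2, 0.3, -0.1]
opening: 0.136
gripper_force: 78.6
```

```bash
python3 - <<'E'
from station import bot
from h import *
o=bot.get_obs()
to(o,[.5922,.0493,.135],173.1)
a,b=bot.capture("scene"),bot.capture("side")
s,d=bot.camera_params("scene"),bot.camera_params("side")
k=[.5904,.0505,.11];u,v=proj(s,k).astype(int);U,V=proj(d,k).astype(int);print(u,v,U,V)
c=lambda im,u,v:cv2.resize(im[v-40:v+40,u-27:u+26],(397,600),interpolation=cv2.INTER_CUBIC)
cv2.imwrite("pics/ab2.png",(255*(np.hstack([c(a,u,v),c(b,U,V)])/255.)**.6).astype(np.uint8))
E
```

```text
t 6.4 tcp [0.5933 0.0505 0.1365] yaw 173.13 zaxis [ 1.8e-03  2.0e-04 -1.0e+00] F [ 0.2  0.3 -0.1] open 0.136 grip 78.6 j [ 0.08  0.41 -0.04  1.12  0.    0.2 ]
shift [ 0.0049 -0.0067  0.0073]
rot [0.0003 0.0011 0.0003]
348 202 280 209
```

View pics/ab2.png

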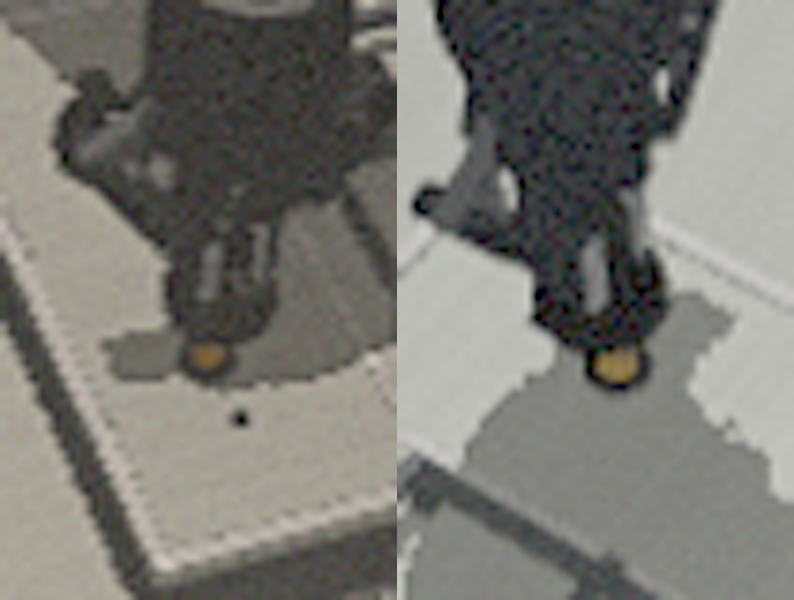

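```bash
python3 - <<'E'
from station import bot
from h import *
s,d=bot.camera_params("scene"),bot.camera_params("side")
for n,p,(u,v) in(("scene",s,(348,202)),("side",d,(280,209))):
    f=lambda X:((proj(p,X)-[u-27,v-40])*7.5).round(0)
    for z in(.077,.09,.1114,.1165,.1214):print(n,z,f([.5904,.0505,z]),f([.5874,.05,z]))
    print("dx,dy 1cm",f([.6004,.0505,.1165]),f([.5904,.0605,.1165]))
E
```

```text
scene 0.077 [204. 354.] [199. 349.]
scene 0.09 [206. 333.] [201. 328.]
scene 0.1114 [209. 299.] [205. 294.]
scene 0.1165 [210. 291.] [205. 286.]
scene 0.1214 [211. 282.] [206. 278.]
dx,dy 1cm [223. 308.] [232. 282.]
side 0.077 [211. 360.] [220. 362.]
side 0.09 [208. 337.] [217. 339.]
side 0.1114 [203. 299.] [212. 301.]
side 0.1165 [202. 289.] [211. 292.]
side 0.1214 [201. 280.] [209. 282.]
dx,dy 1cm [176. 278.] [186. 311.]
```

Scene and side suggest that the knob stands about 1 mm in x and 2–3 mm in y past the spindle. The wrist bias seen at the pick agrees. Checking the current reading.

```bash
cat > chk.py <<'E'
from station import bot
from h import *
import sys
o=bot.get_obs();to(o,[.5915,.0487,.13],173.1)
s,d=bot.camera_params("scene"),bot.camera_params("side")
for n,p in(("scene",s),("side",d)):
    g=cv2.cvtColor(bot.capture(n),cv2.COLOR_BGR2GRAY).astype(float)
    zk=o["tcp_pos"][2]-.0251
    for z,nm in((zk+.005,"skirt"),(.077,"collar")):
        k=proj(p,[.5904,.0497,z]);r=int(round(k[1]))+(1 if nm=="skirt" else 2)
        u0=int(k[0])-13;print(n,nm,k.round(1),"row",r,"cols from",u0,g[r-1:r+2,u0:u0+27].mean(0).astype(int).tolist())
E
python3 chk.py
```

```text
t 6.5 tcp [0.5933 0.0508 0.1363] yaw 173.16 zaxis [ 1.8e-03  2.0e-04 -1.0e+00] F [ 0.2  0.9 -0.7] open 0.137 grip 78.6 j [ 0.09  0.41 -0.04  1.12  0.    0.2 ]
shift [ 0.0076 -0.0117  0.0316]
rot [0.0003 0.0011 0.0007]
scene skirt [348.8 200.9] row 202 cols from 335 [115, 115, 115, 114, 116, 114, 122, 82, 29, 17, 22, 22, 31, 40, 35, 23, 26, 25, 23, 27, 24, 19, 25, 53, 62, 57, 59]
scene collar [347.9 209.2] row 211 cols from 334 [120, 96, 63, 56, 57, 55, 54, 68, 64, 73, 73, 50, 30, 31, 32, 34, 27, 32, 48, 55, 58, 57, 59, 55, 56, 54, 55]
side skirt [280.1 207.4] row 208 cols from 267 [153, 152, 156, 157, 18, 9, 13, 21, 19, 10, 30, 55, 84, 73, 24, 10, 17, 15, 13, 10, 7, 24, 73, 104, 98, 100, 105]
side collar [281.3 216.8] row 219 cols from 268 [149, 144, 95, 98, 96, 80, 82, 82, 85, 84, 31, 27, 40, 41, 52, 49, 40, 25, 48, 79, 84, 83, 83, 89, 132, 157, 154]
```

Request:
jog_arm --claw '[-1, -1, -1, -1, -1, -1]' --xyz '[[0.01, -0.009, 0], [0.01, -0.009, 0.02], [0.01, -0.009, 0.045], [0.01, -0.009, 0.06], [0.01, -0.009, 0.065], [0.01, -0.009, 0.065]]' --rotation '[[0, 0, 0], [0, 0, 0], [0, 0, 0], [0, 0, 0], [0, 0, 0], [0, 0, 0]]'

```text
t: 7.2
tcp_pos: [0.5901, 0.0496, 0.1218]
eef_rot: [-0.0, 0.059, 0.998, 0.0]
contact_force: [-0.2, 0.4, -0.8]
opening: 0.134
gripper_force: 78.6
```

```bash
python3 chk.py
```

```text
t 7.2 tcp [0.5901 0.0496 0.1218] yaw 173.19 zaxis [-6.e-04  1.e-04 -1.e+00] F [-0.2  0.4 -0.8] open 0.134 grip 78.6 j [ 0.08  0.41 -0.07  1.09  0.    0.2 ]
shift [-0.0073 -0.0038 -0.0411]
rot [ 0.     -0.0004  0.0009]
scene skirt [348.5 204. ] row 205 cols from 335 [100, 114, 110, 102, 102, 95, 59, 28, 20, 24, 21, 31, 40, 31, 26, 25, 25, 25, 23, 25, 21, 35, 58, 60, 56, 56, 60]
scene collar [347.9 209.2] row 211 cols from 334 [87, 52, 56, 57, 55, 54, 54, 70, 66, 70, 64, 41, 30, 25, 30, 27, 25, 34, 46, 58, 56, 55, 54, 56, 55, 55, 55]
side skirt [280.6 210.9] row 212 cols from 267 [155, 155, 154, 126, 80, 58, 2, 11, 17, 14, 15, 16, 26, 57, 81, 56, 17, 11, 11, 5, 12, 9, 13, 25, 71, 89, 89]
side collar [281.3 216.8] row 219 cols from 268 [149, 147, 120, 96, 81, 99, 82, 78, 70, 59, 35, 20, 13, 14, 9, 5, 18, 17, 48, 73, 83, 89, 86, 86, 82, 100, 160]
```

Request:
jog_arm --claw '[-1, -1, -1]' --xyz '[[0, 0, 0.008], [0, 0, 0.015], [0, 0, 0.015]]' --rotation '[[0, 0, 0], [0, 0, 0], [0, 0, 0]]'

```text
t: 7.6
tcp_pos: [0.5902, 0.0496, 0.1189]
eef_rot: [-0.0, 0.059, 0.998, 0.0]
contact_force: [-0.6, -0.3, -0.5]
opening: 0.132
gripper_force: 78.6
```

Request:
jog_arm --claw '[-1, -1, -1]' --xyz '[[0, 0, 0.008], [0, 0, 0.015], [0, 0, 0.015]]' --rotation '[[0, 0, 0], [0, 0, 0], [0, 0, 0]]'

```text
t: 7.9
tcp_pos: [0.5905, 0.0496, 0.1161]
eef_rot: [0.0, 0.059, 0.998, 0.0]
contact_force: [1.2, -0.7, -0.8]
opening: 0.14
gripper_force: 78.7
```

Request:
jog_arm --claw '[-1, -1, -1, -1]' --xyz '[[0, 0, 0.008], [0, 0, 0.015], [0, 0, 0.02], [0, 0, 0.02]]' --rotation '[[0, 0, 0], [0, 0, 0], [0, 0, 0], [0, 0, 0]]'

```text
t: 8.3
tcp_pos: [0.5909, 0.0496, 0.1125]
eef_rot: [0.001, 0.059, 0.998, 0.0]
contact_force: [3.0, -0.0, 3.9]
opening: 0.137
gripper_force: 79.2
```

Request:
jog_arm --claw '[-1, -1, -1, -1]' --xyz '[[0, 0, 0.008], [0, 0, 0.015], [0, 0, 0.015], [0, 0, 0.015]]' --rotation '[[0, 0, 0], [0, 0, 0], [0, 0, 0], [0, 0, 0]]'

```text
t: 8.7
tcp_pos: [0.5909, 0.0497, 0.1102]
eef_rot: [0.001, 0.059, 0.998, 0.0]
contact_force: [1.5, 0.0, 9.0]
opening: 0.14
gripper_force: 80.1
```

Request:
jog_arm --claw '[-1, -1, -1]' --xyz '[[-0.003, 0, 0.004], [-0.003, 0, 0.008], [-0.003, 0, 0.008]]' --rotation '[[0, 0, 0], [0, 0, 0], [0, 0, 0]]'

```text
t: 9.0
tcp_pos: [0.5912, 0.0497, 0.1086]
eef_rot: [0.001, 0.059, 0.998, 0.0]
contact_force: [0.5, 0.2, 10.1]
opening: 0.136
gripper_force: 80.0
```

Request:
jog_arm --claw '[-1, -1, -1]' --xyz '[[0, 0, 0.004], [0, 0, 0.008], [0, 0, 0.008]]' --rotation '[[0, 0, 0], [0, 0, 0], [0, 0, 0]]'

```text
t: 9.3
tcp_pos: [0.5904, 0.0496, 0.1056]
eef_rot: [-0.001, 0.059, 0.998, 0.0]
contact_force: [-0.1, -0.1, 2.9]
opening: 0.137
gripper_force: 79.0
```

Snapped home: the force fell from 10 N to 3 N, with the knob origin near 0.081. Now I press to the stop.

Request:
jog_arm --claw '[-1, -1, -1, -1]' --xyz '[[0, 0, 0.006], [0, 0, 0.012], [0, 0, 0.018], [0, 0, 0.018]]' --rotation '[[0, 0, 0], [0, 0, 0], [0, 0, 0], [0, 0, 0]]'

```text
t: 9.7
tcp_pos: [0.5907, 0.0495, 0.1024]
eef_rot: [-0.0, 0.059, 0.998, 0.0]
contact_force: [-2.0, -0.2, 6.1]
opening: 0.135
gripper_force: 79.8
```

Request:
jog_arm --claw '[-1, -1, -1]' --xyz '[[0, 0, 0.006], [0, 0, 0.01], [0, 0, 0.01]]' --rotation '[[0, 0, 0], [0, 0, 0], [0, 0, 0]]'

```text
t: 10.0
tcp_pos: [0.5912, 0.0496, 0.1021]
eef_rot: [0.001, 0.059, 0.998, 0.0]
contact_force: [-4.9, 0.4, 19.3]
opening: 0.137
gripper_force: 81.4
```

Request:
jog_arm --claw '[-1, -1, -1, -1]' --xyz '[[0, 0, 0.001], [0, 0, 0.001], [0, 0, 0.001], [0, 0, 0.001]]' --rotation '[[0, 0, 0], [0, 0, 0], [0, 0, 0], [0, 0, 0]]'

```text
t: 10.4
tcp_pos: [0.5913, 0.0496, 0.1021]
eef_rot: [0.001, 0.059, 0.998, 0.0]
contact_force: [-5.0, 0.0, 20.4]
opening: 0.141
gripper_force: 81.5
```

```bash
python3 - <<'E'
from station import bot
from h import *
a=bot.capture("wrist");to(bot.get_obs(),[.591,.0496,.1021],173.1)
cv2.imwrite("pics/end.png",(255*(a/255.)**.6).astype(np.uint8))
E
```

```text
t 10.45 tcp [0.5913 0.0496 0.1021] yaw 173.18 zaxis [ 2.3e-03  3.0e-04 -1.0e+00] F [-4.9  0.3 20.6] open 0.139 grip 81.5 j [ 0.08  0.43 -0.1   1.04  0.    0.2 ]
shift [ 0.0016 -0.      0.0001]
rot [0.0004 0.0014 0.0009]
```

View pics/end.png

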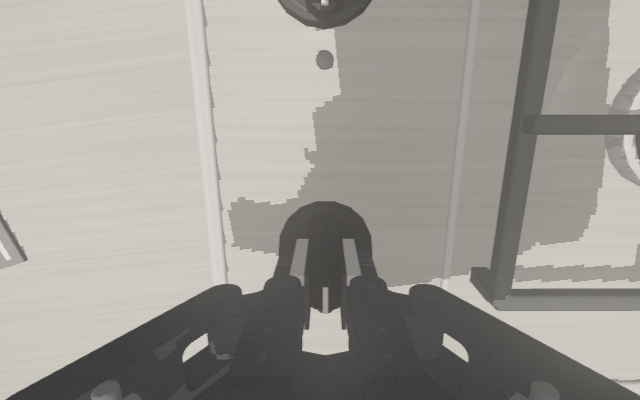

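The knob is on its spindle, axis near (325,245), with its pointer at (325,300) towards the off mark, in line with the fitted knob and its dot at (325,60). It is held steadily at the stop with 20 N.

```bash
python3 -c "
from station import bot
print(bot.close_job())"
```

```text
the job is handed in; nothing more can be done
None
```

The knob is back on the bare spindle, pointer towards the off mark; it snapped home and was pressed to the stop, and I handed the job in at about 10 s with the arm still holding it down at about 20 N.

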